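Seat the toppled bobbin on the winder's drive and keep it pressed

ROBOT

A 7-joint arm with a two-finger parallel gripper is mounted at the origin on the work surface. World frame = base frame: x ahead of the robot, y to its left, z up, the work surface at z = 0. Lengths are in m, angles in rad, forces in N, time in s.
With the tool pointing down it reaches from about 0.425 to 0.925 m from the base axis. Payload 6.8 kg.
Tool frame: the origin (TCP) lies between the finger pads; the fingertips stand finger_overhang ahead of it and the grasp point (between the pads) lies 6 mm ahead of it (finger_overhang is the distance from the TCP to the fingertips, in m); z points along the fingers, y is the line along which they close (so a half turn about z gives the same grasp; the last joint's range is limited). The gripper opens to 85 mm and grips with 20 to 120 N. Pads are 22 mm wide; open, the fingers measure 114 mm over their backs; the gripper's body (76 mm by 85 mm) begins 54 mm behind the grasp point. The pads swing forward as they close: fully open they stand 13 mm farther back than shut.
Start: joints at [1.152, 0.477, 0.022, 1.555, -0.011, 1.109, -0.083], TCP at [0.206, -0.643, 0.256] pointing down, gripper open.
Joint ranges: [-2.96, 2.96], [-0.34, 2.1], [-1.41, 1.46], [0.24, 2.44], [-1.37, 4.51], [0.17, 1.92], [-2.96, 2.96]. Speed limits (rad/s): [2.39, 2.39, 3.14, 3.14, 3.14, 3.14, 3.14].

INTERFACE

Orientations are given as a unit quaternion [w, x, y, z].
In Python, from station import * gives the robot as it stands.
- The arm moves only by the tool drive_tool, never from a script. Its argument "increments" is a list of rows, each an object of numbers: "claw": the finger opening in m, from 0 to 0.0854; "dx", "dy", "dz": the shift along the tool's x, y, z in m; "wx", "wy", "wz": the turn, a rotation vector about the tool's x, y, z in degrees. A call has 1 to 20 rows; each row shifts and turns the commanded pose from where the row before left it, along the tool's axes as they then stand; what a row does not reach is not made up. A row lasts 1/8 s, in which the tool goes at most 62.5 mm and 10.7 degrees, less where a joint would pass 70% of its speed; a pose out of reach is approached as far as the arm can. A call with a gripper value outside its range is refused whole. The fingers move at their own pace and stop on an object; "newtons" is the grip in N (left out, the last holds). Time passes only in rows, so rows that do not move let the fingers close. It gives the time, the measured TCP pose, the force, the opening and the grip force at its end, in the units of the state.
- get_obs(): the state, without advancing time (a new reading comes with each control period).
- read_camera(name): name is "scene" or "top"; returns (picture, depth): 384x512x3 uint8, red, green, blue; 384x512 float32, m along the optical axis (not along the pixel's ray), 0 where there is no reading.
- calibration(name): a dict with "intrinsics" (3x3 intrinsics, pixels), "R" (3x3) and "t" (3): a world point X has camera coordinates R X + t. Camera axes: x right, y down, z forward; pixel columns grow to the right and rows downward; lengths in m; the calibration is good to about 2 mm. A picture is of the moment at which its call begins. calibration takes no time and is no camera call.
- hand_in(): hands the job in; it is judged then, once.
The state is a dict: "t": time; "q": joint angles; "joint_vel": joint speeds; "joint_torque": joint torques, N m; "eef_pos": TCP position; "tool_rot": TCP orientation; "contact_force": force on the tool from outside, world axes, zero at the start; "torque": the same for the moment, N m; "gripper_width": opening from 0.0 (shut) to 1.0 (fully open); "grasp_force": force on a finger pad.
Only numpy, scipy, OpenCV 4.12 (cv2) and the standard library are available. Lean on these libraries where they do the work, as an engineer would, in place of code of your own. Each camera call takes 0.05 s, during which the arm holds its last target. There are 200 camera calls.

TASK

The big white bobbin has toppled over: stand it upright on the table, then set it on the thread winder's sprung drive, turned so that the cross slot under its foot meshes with the drive's cross-shaped dog and the foot sits fully down on the drive's plate. Press the meshed bobbin down against the drive's spring, most of its travel or all of it, and finish while still holding it pressed down with the gripper: do not let go. Leave the other things on the table where they are.

Things in the scene. Friction and masses are not known exactly. Their poses are not given: they have to be found in the camera images.
- bobbin: empty white plastic bobbin, 130 mm tall, 0.14 to 0.28 kg, starts lying on its side. Eight-sided foot 68 mm across flats, 26 mm high; round core, 26 mm diameter, from 26 to 96 mm; square head 28 x 28 mm from 96 to 130 mm. Origin: centre of the foot's underside; z along its axis to the head; x and y square to the head's faces. Stands stably; rocks upright from a lean of up to 0.3 rad.
- slot (a point): centre of the mouth of the cross slot in the underside of the bobbin's foot (the bobbin's origin, same axes). Its four arms run along x and y, square to the head's faces: each bar of the cross is 11 mm wide, 38 mm from end to end, 18 mm deep. Any quarter turn fits.
- core (a point): point on the bobbin's axis 60 mm above the foot's underside, on the round core. Same axes as the bobbin. While the bobbin lies it rests on a side of its foot and an edge of its head, the axis dipping 0.19 rad to the head, and this point is 27 mm above the table.
- winder: the thread winder, a low white housing 150 x 170 mm, top 52 mm above the table, fixed to the table. Origin on the table, straight under the drive's axis, which is vertical. A thin steel thread guide stands at its corner (x +66, y +76 mm in its frame), 118 mm tall.
- seat (a point): centre of the upper face of the drive's round dark steel plate (74 mm across), 75 mm above the table while not pressed. On it stands the aluminium dog: a cross of two bars along this point's x and y axes, each 34 mm long, 8 mm thick, 16 mm high with a rounded top. The bobbin's foot rests on this face when home. The drive stops at any angle and turns only stiffly (0.25 N m).
- coupling (a joint): how far the drive's plate and dog are pushed down, in m: 0 up, 0.010 fully down. Spring: 1.4 N to start, 8.4 N fully down, part of which is the bobbin's own weight.
- spool: small round wooden thread spool standing on end, 40 mm across, 50 mm tall, no slot; origin under its centre
- tape_case: grey rounded tape-measure case lying flat, 56 x 56 x 26 mm; origin under its centre
- button_jar: small glass jar with a metal lid, 60 mm across, 75 mm tall; origin under its centre
- mug: white mug, 76 mm across, 90 mm tall; origin under its centre
- glue: slim white glue bottle, 48 mm across, 120 mm tall; origin under its centre
- brush: small brush lying flat near the table's left side, about 0.2 m long; origin on its long axis
Not all that is in view belongs to the job. What is shaped like the bobbin but pink is not meant.

How it is judged:
On the way, in this order (a step that is already met when the one before it is completed fails the run):
1. the bobbin stands upright on the table (angle between bobbin's own z axis and vertical below 0.08 rad and height (world z) of bobbin below 0.004 m), for 0.3 s.
2. the bobbin is meshed and its foot sits on the drive's plate (z of bobbin in the frame of seat between -0.004 and 0.003 m and horizontal distance between bobbin and seat below 0.003 m and angle between bobbin's own z axis and vertical below 0.08 rad), for 0.2 s.
At the end, for the whole second after the job is handed in: the bobbin is upright within 0.08 rad, its foot within 3 mm of the drive plate's face and 3 mm of its centre (so the cross is meshed), the drive is pressed down more than 6 of its 10 mm, the gripper still presses on the bobbin with more than 1.5 N, and the bobbin is still (all of step 2 and value of joint coupling above 0.006 m and contact force between the fingers and bobbin above 1.5 N and linear speed of bobbin below 0.02 m/s); the arm keeps its last pose, push and grip.
It fails at once if one of the other loose things on the table is shoved more than 3 cm or knocked over (distance of any of spool, tape_case, button_jar, mug, glue, brush from where it was at the start of the episode above 0.03 m or angle between any of spool, tape_case, button_jar, mug, glue's own z axis and vertical above 0.5 rad).
It also fails if it takes over 67 s, if anything falls off the work surface, if the arm or the gripper's body presses on something with over 40 N, if the wrist force passes 120 N, or if a joint passes its speed limit or range.

## Working session

There is one attempt and no reset: what is moved stays moved. The work goes in short steps, Python scripts to look and compute and a tool call to move; the robot and the scene stay as the last step left them, time stands still between calls to the robot, and variables do not carry over. Pictures are saved under pics/ and viewed, at most 10 in all, crops included, and the job is handed in when it is done.

Besides the shell and the picture viewer there is one more tool, called after "Call:" as name([rows], argument=value, ...), one row to a line, values as JSON. drive_tool: Moves the arm, as the interface text tells. Its arguments: {"type":"object","properties":{"increments":{"type":"array","items":{"type":"object","properties":{"claw":{"type":"number"},"dx":{"type":"number"},"dy":{"type":"number"},"dz":{"type":"number"},"wx":{"type":"number"},"wy":{"type":"number"},"wz":{"type":"number"}}}},"newtons":{"type":"number"}},"required":["increments"]}

```bash
ls; mkdir -p pics
python3 - <<'E'
from station import *
import cv2,numpy as np
for n in("scene","top"):
    p,d=read_camera(n); np.savez(f"{n}0.npz",p=p,d=d); cv2.imwrite(f"pics/{n}0.png",p[:,:,::-1])
    c=calibration(n); print(n,np.round(c["intrinsics"],1).tolist(),np.round(c["R"],3).tolist(),np.round(c["t"],3))
    im=cv2.resize(p[:,:,::-1],(800,600)); cv2.imwrite(f"pics/{n}0b.png",im)
o=get_obs();print({k:np.round(v,3) for k,v in o.items()})
E
```

```text
pics
scene [[423.6, 0.0, 257.3], [0.0, 423.6, 188.5], [0.0, 0.0, 1.0]] [[0.579, 0.815, -0.008], [0.459, -0.335, -0.823], [-0.674, 0.472, -0.568]] [-0.362 -0.19   1.727]
top [[426.3, 0.0, 256.1], [0.0, 426.3, 189.7], [0.0, 0.0, 1.0]] [[-0.011, -1.0, 0.005], [-0.992, 0.01, -0.128], [0.128, -0.007, -0.992]] [0.04  0.596 1.008]
{'t': np.float64(0.1), 'q': array([ 1.152,  0.478,  0.022,  1.556, -0.012,  1.109, -0.083]), 'joint_vel': array([-0.001, -0.003,  0.001, -0.002, -0.   , -0.001, -0.   ]), 'joint_torque': array([ 4.0000e-03, -5.9776e+01,  1.6140e+00, -2.8195e+01,  1.3000e-02,
        5.0000e-03,  0.0000e+00]), 'eef_pos': array([ 0.206, -0.642,  0.255]), 'tool_rot': array([-0.001,  0.988,  0.155, -0.   ]), 'contact_force': array([-0.544, -0.165, -0.457]), 'torque': array([ 0.037, -0.021,  0.029]), 'grasp_force': np.float64(0.0), 'gripper_width': np.float64(1.001)}
```

View pics/top0b.png

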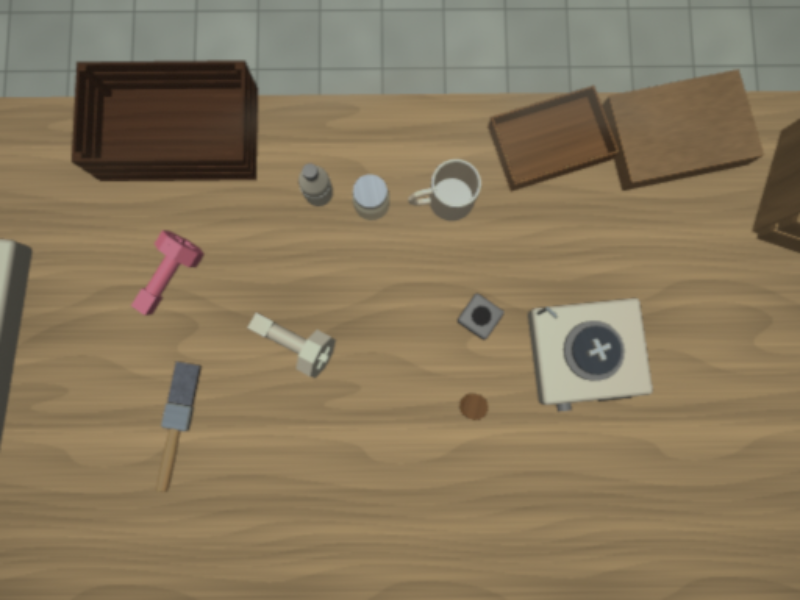

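View pics/scene0b.png

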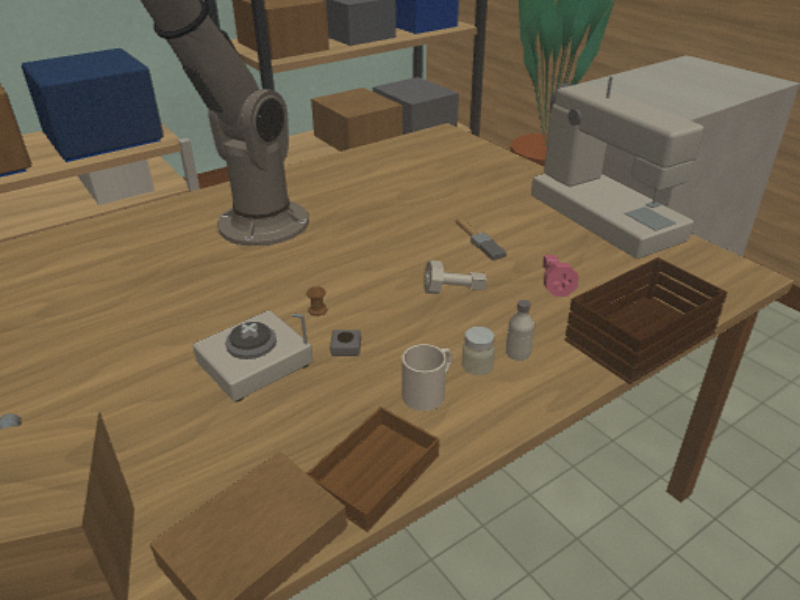

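Two things have the bobbin's shape: a white one at top(290,342) and a pink one at top(165,275), both in 800-px coordinates. The white one fits the task. The winder is at (595,350), with a light cross on its dark plate. I'll confirm the white one in an enlarged crop and measure both.

```bash
cat > h.py <<'E'
from station import *
import cv2,numpy as np
def ray(n,uv,z):
    c=calibration(n);K,R,t=map(np.array,(c["intrinsics"],c["R"],c["t"]))
    uv=np.atleast_2d(uv).astype(float)
    d=(np.linalg.inv(K)@np.c_[uv,np.ones(len(uv))].T).T@R
    o=-R.T@t
    return o+d*((z-o[2])/d[:,2])[:,None]
def cloud(n,d,m):
    c=calibration(n);K,R,t=map(np.array,(c["intrinsics"],c["R"],c["t"]))
    v,u=np.nonzero(m&(d>0)); z=d[v,u]
    return ((np.linalg.inv(K)@np.c_[u,v,np.ones(len(u))].T)*z).T@R-(R.T@t)
def near(m,u,v,r):
    o=np.zeros_like(m);o[max(0,v-r):v+r,max(0,u-r):u+r]=m[max(0,v-r):v+r,max(0,u-r):u+r];return o
def shot(n,k):
    p,d=read_camera(n);np.savez(f"{n}{k}.npz",p=p,d=d);return p,d
E
python3 - <<'E'
from h import *
f=np.load("top0.npz");p,d=f["p"],f["d"]
hsv=cv2.cvtColor(p,cv2.COLOR_RGB2HSV)
m=near((hsv[...,1]<70)&(hsv[...,2]>110),188,220,35)
n,l,s,_=cv2.connectedComponentsWithStats(m.astype(np.uint8)); i=1+s[1:,4].argmax(); m=l==i
v,u=np.nonzero(m);print("bobbin px",len(u),u.min(),u.max(),v.min(),v.max())
P=ray("top",np.c_[u,v],0.027)[:,:2]
mu=P.mean(0);e=np.linalg.svd(P-mu,full_matrices=False)[2][0]
for it in range(3):
    s_=(P-mu)@e; w=(P-mu)@np.array([-e[1],e[0]])
    rows=[(a,w[(s_>=a)&(s_<a+.006)]) for a in np.arange(s_.min(),s_.max(),.006)]
    core=[(a+.003,(x.max()+x.min())/2) for a,x in rows if len(x)>3 and np.ptp(x)<.030]
    if it==0:print([(round(a*1e3),round(np.ptp(x)*1e3)) for a,x in rows if len(x)])
    k,b=np.polyfit(*np.array(core[1:-1]).T,1);print(k,b,len(core))
    nn=np.array([-e[1],e[0]]);mu=mu+nn*b;e=e+k*nn;e/=np.linalg.norm(e)
C=cloud("top",d,m); s_=(C[:,:2]-mu)@e
for a in np.arange(-.08,.08,.01):
    q=C[(s_>a)&(s_<a+.01)]
    if len(q):print(round(a,3),len(q),np.round(np.percentile(q[:,2],[5,90,100]),3))
print("mu",mu,"e",e)
# winder
x,y=381,224
dk=near((hsv[...,2]<110),x,y,26);n,l,s,_=cv2.connectedComponentsWithStats(dk.astype(np.uint8));i=1+s[1:,4].argmax()
c=max(cv2.findContours((l==i).astype(np.uint8),cv2.RETR_EXTERNAL,cv2.CHAIN_APPROX_NONE)[0],key=len)
el=cv2.fitEllipse(c);print("plate",el,ray("top",el[0],.075))
cr=near(hsv[...,2]>130,x,y,12);n,l,s,ce=cv2.connectedComponentsWithStats(cr.astype(np.uint8));i=1+s[1:,4].argmax();print(s[i],ce[i])
v,u=np.nonzero(l==i);W=ray("top",np.c_[u,v],.091)[:,:2];c0=W.mean(0);r=W-c0
z=np.linalg.norm(r,axis=1)[:,None]**2*np.exp(4j*np.arctan2(r[:,1],r[:,0]))[:,None]
print("dog",c0,"ext",np.ptp(W,axis=0),"ang deg",np.degrees(np.angle(z.sum()))/4)
b=p[:,:,::-1];cv2.imwrite("pics/c1.png",np.hstack([cv2.resize(b[190:250,145:225],(400,300),interpolation=2),cv2.resize(b[185:260,330:430],(400,300),interpolation=2)]))
E
```

```text
bobbin px 805 158 211 200 240
[(-77, 28), (-71, 30), (-65, 30), (-59, 28), (-53, 29), (-47, 28), (-41, 26), (-35, 25), (-29, 25), (-23, 25), (-17, 25), (-11, 25), (-5, 25), (1, 25), (7, 25), (13, 41), (19, 68), (25, 70), (31, 69), (37, 70), (43, 70), (49, 36), (55, 27)]
0.006588332161714938 0.00023205134822803375 16
-0.00021840054179229332 -7.737196751215615e-06 16
4.109487380114254e-06 5.8982379998417015e-08 16
-0.08 23 [0.    0.031 0.033]
-0.07 49 [0.001 0.032 0.032]
-0.06 49 [0.002 0.034 0.037]
-0.05 47 [0.028 0.035 0.037]
-0.04 42 [0.018 0.034 0.035]
-0.03 42 [0.027 0.037 0.039]
-0.02 42 [0.029 0.039 0.041]
-0.01 42 [0.031 0.04  0.046]
-0.0 41 [0.031 0.043 0.045]
0.01 52 [-0.     0.045  0.046]
0.02 66 [0.05  0.069 0.071]
0.03 119 [0.051 0.071 0.073]
0.04 122 [0.019 0.072 0.076]
0.05 58 [0.017 0.058 0.066]
mu [0.52813716 0.20246055] e [-0.46473487 -0.88544989]
plate ((381.2513122558594, 223.8784942626953), (31.94422149658203, 32.6877555847168), 133.45887756347656) [[ 0.50768389 -0.25942148  0.075     ]]
[377 217  14  13  77] [383.5974026  223.02597403]
dog [ 0.50887368 -0.26015587] ext [0.02782494 0.03052201] ang deg 20.399321674409485
```

View pics/c1.png

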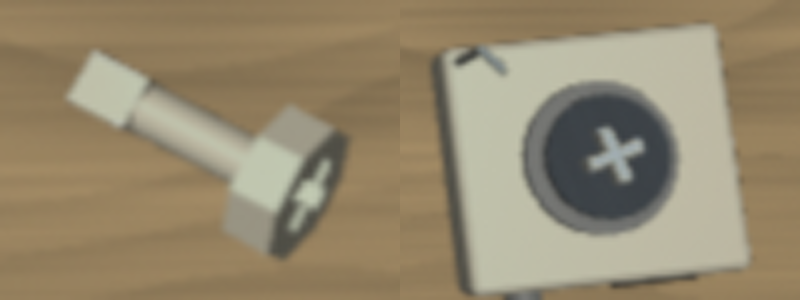

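The crop confirms the white bobbin, with its head up-left and its slot facing down-right. The dog's cross is clear on the plate. Now I'll approach above the core.

Call:
drive_tool([
  {"claw":0.0854,"dx":0.042,"dy":-0.0315},
  {"dx":0.042,"dy":-0.0315},
  {"dx":0.042,"dy":-0.0315},
  {"dx":0.042,"dy":-0.0315},
  {"dx":0.042,"dy":-0.0315},
  {"dx":0.042,"dy":-0.0315},
  {"dx":0.042,"dy":-0.0315},
  {"dx":0.042,"dy":-0.0315},
  {"dx":0.024,"dy":-0.046},
  {"dx":0.024,"dy":-0.046},
  {"dx":0.024,"dy":-0.046},
  {"dx":0.024,"dy":-0.046},
  {"dx":0.024,"dy":-0.046},
  {"dx":0.024,"dy":-0.046},
  {"dx":0.024,"dy":-0.046},
  {"dx":0.024,"dy":-0.046},
  {"dx":0.024,"dy":-0.046},
  {"dx":0.024,"dy":-0.046},
])

```text
schema error: expected keys claw, dx, dy, dz, wx, wy, wz
```

Call:
drive_tool([
  {"wz":-9},
  {"wz":-9},
  {"wz":-9},
  {"wz":-9},
  {"wz":-8.5},
  {"wy":-9.5},
  {"wy":-9.5},
  {"wy":-9.5},
  {"wy":-9.5},
  {},
])

```text
schema error: expected keys claw, dx, dy, dz, wx, wy, wz
```

```bash
cat >> h.py <<'E'
from scipy.spatial.transform import Rotation as Ro
def pose():
    o=get_obs();w,x,y,z=o["tool_rot"];return np.array(o["eef_pos"]),Ro.from_quat([x,y,z,w])
def tgt(yaw,tilt): # tool down with x at yaw, then wy=tilt
    return Ro.from_euler('z',yaw,degrees=True)*Ro.from_euler('x',180,degrees=True)*Ro.from_euler('y',tilt,degrees=True)
def delta(P,R):
    p,r=pose();print("d tool mm",np.round(r.inv().apply(np.array(P)-p)*1e3,1),"rot deg",np.round((r.inv()*R).as_rotvec(degrees=True),1))
E
python3 - <<'E'
from h import *
import station
print([x for x in dir(station) if not x.startswith('_')], globals().get("finger_overhang"))
R=tgt(62.3,-38);z=R.apply([0,0,1]);print(z)
G=np.array([.534,.213,.027])
delta(G-.006*z-.12*z,R); print(pose()[0],np.round(get_obs()["q"],2))
E
```

```text
['PlanningError', 'calibration', 'finger_overhang', 'get_obs', 'hand_in', 'read_camera'] 0.025
[-0.28618534 -0.54510275 -0.78801075]
d tool mm [ 628.9 -768.1  130.3] rot deg [-14.8 -36.1 -42.8]
[ 0.20629562 -0.64220635  0.25544285] [ 1.15  0.48  0.02  1.56 -0.01  1.11 -0.08]
```

Call:
drive_tool([
  {"claw":0.0854,"dx":0.042,"dy":-0.0315,"dz":0,"wx":0,"wy":0,"wz":0},
  {"claw":0.0854,"dx":0.042,"dy":-0.0315,"dz":0,"wx":0,"wy":0,"wz":0},
  {"claw":0.0854,"dx":0.042,"dy":-0.0315,"dz":0,"wx":0,"wy":0,"wz":0},
  {"claw":0.0854,"dx":0.042,"dy":-0.0315,"dz":0,"wx":0,"wy":0,"wz":0},
  {"claw":0.0854,"dx":0.042,"dy":-0.0315,"dz":0,"wx":0,"wy":0,"wz":0},
  {"claw":0.0854,"dx":0.042,"dy":-0.0315,"dz":0,"wx":0,"wy":0,"wz":0},
  {"claw":0.0854,"dx":0.042,"dy":-0.0315,"dz":0,"wx":0,"wy":0,"wz":0},
  {"claw":0.0854,"dx":0.042,"dy":-0.0315,"dz":0,"wx":0,"wy":0,"wz":0},
  {"claw":0.0854,"dx":0.024,"dy":-0.046,"dz":0,"wx":0,"wy":0,"wz":0},
  {"claw":0.0854,"dx":0.024,"dy":-0.046,"dz":0,"wx":0,"wy":0,"wz":0},
  {"claw":0.0854,"dx":0.024,"dy":-0.046,"dz":0,"wx":0,"wy":0,"wz":0},
  {"claw":0.0854,"dx":0.024,"dy":-0.046,"dz":0,"wx":0,"wy":0,"wz":0},
  {"claw":0.0854,"dx":0.024,"dy":-0.046,"dz":0,"wx":0,"wy":0,"wz":0},
  {"claw":0.0854,"dx":0.024,"dy":-0.046,"dz":0,"wx":0,"wy":0,"wz":0},
  {"claw":0.0854,"dx":0.024,"dy":-0.046,"dz":0,"wx":0,"wy":0,"wz":0},
  {"claw":0.0854,"dx":0.024,"dy":-0.046,"dz":0,"wx":0,"wy":0,"wz":0},
  {"claw":0.0854,"dx":0.024,"dy":-0.046,"dz":0,"wx":0,"wy":0,"wz":0},
  {"claw":0.0854,"dx":0.024,"dy":-0.046,"dz":0,"wx":0,"wy":0,"wz":0},
])

```text
t: 2.35
eef_pos: [0.5371, 0.2127, 0.256]
tool_rot: [0.0, 0.988, 0.155, -0.0]
contact_force: [0.9, 0.4, -0.1]
gripper_width: 1.004
grasp_force: 0.0
```

Call:
drive_tool([
  {"claw":0.0854,"dx":0,"dy":0,"dz":0,"wx":0,"wy":0,"wz":-9},
  {"claw":0.0854,"dx":0,"dy":0,"dz":0,"wx":0,"wy":0,"wz":-9},
  {"claw":0.0854,"dx":0,"dy":0,"dz":0,"wx":0,"wy":0,"wz":-9},
  {"claw":0.0854,"dx":0,"dy":0,"dz":0,"wx":0,"wy":0,"wz":-9},
  {"claw":0.0854,"dx":0,"dy":0,"dz":0,"wx":0,"wy":0,"wz":-8.5},
  {"claw":0.0854,"dx":0,"dy":0,"dz":0,"wx":0,"wy":-9.5,"wz":0},
  {"claw":0.0854,"dx":0,"dy":0,"dz":0,"wx":0,"wy":-9.5,"wz":0},
  {"claw":0.0854,"dx":0,"dy":0,"dz":0,"wx":0,"wy":-9.5,"wz":0},
  {"claw":0.0854,"dx":0,"dy":0,"dz":0,"wx":0,"wy":-9.5,"wz":0},
  {"claw":0.0854,"dx":0,"dy":0,"dz":0,"wx":0,"wy":0,"wz":0},
])

```text
t: 3.6
eef_pos: [0.5363, 0.2132, 0.2532]
tool_rot: [0.168, 0.808, 0.491, -0.28]
contact_force: [-0.2, 0.1, -0.9]
gripper_width: 0.996
grasp_force: 0.0
```

Run:
```python
from h import *
R=tgt(62.3,-38);z=R.apply([0,0,1])
G=np.array([.534,.213,.030])
delta(G-.006*z-.10*z,R); print(pose()[0],np.round(get_obs()["q"],2),get_obs()["t"])
```

```text
d tool mm [136.6  -1.2  70.4] rot deg [-0.1  0.1  0.3]
[0.53631165 0.21322773 0.25324042] [-0.34  0.67 -0.46  1.44  0.46  1.75 -1.35] 3.6
```

Call:
drive_tool([
  {"claw":0.0854,"dx":0.0455,"dy":-0.001,"dz":0.0235,"wx":0,"wy":0,"wz":0},
  {"claw":0.0854,"dx":0.0455,"dy":0,"dz":0.0235,"wx":0,"wy":0,"wz":0},
  {"claw":0.0854,"dx":0.0455,"dy":0,"dz":0.0235,"wx":0,"wy":0,"wz":0},
  {"claw":0.0854,"dx":0,"dy":0,"dz":0.025,"wx":0,"wy":0,"wz":0},
  {"claw":0.0854,"dx":0,"dy":0,"dz":0.025,"wx":0,"wy":0,"wz":0},
  {"claw":0.0854,"dx":0,"dy":0,"dz":0.025,"wx":0,"wy":0,"wz":0},
  {"claw":0.0854,"dx":0,"dy":0,"dz":0.0,"wx":0,"wy":0,"wz":0},
])

```text
t: 4.47
eef_pos: [0.5444, 0.2252, 0.0574]
tool_rot: [0.168, 0.81, 0.488, -0.279]
contact_force: [-0.1, 0.6, 0.2]
gripper_width: 0.995
grasp_force: 0.0
```

Run:
```python
from h import *
R=tgt(62.3,-38);z=R.apply([0,0,1])
G=np.array([.534,.213,.030])
delta(G-.006*z,R); o=get_obs();print(pose()[0],np.round(o["q"],2),o["contact_force"])
p,d=shot("scene",1);cv2.imwrite("pics/s1.png",cv2.resize(p[110:230,220:380,::-1],(800,600)))
```

```text
d tool mm [ 4.6 -3.5 25.2] rot deg [-0.1  0.  -0.1]
[0.54435476 0.22518356 0.05742366] [-0.37  0.91 -0.42  1.49  0.53  1.5  -1.47] [-0.062024    0.58709229  0.17820026]
```

View pics/s1.png

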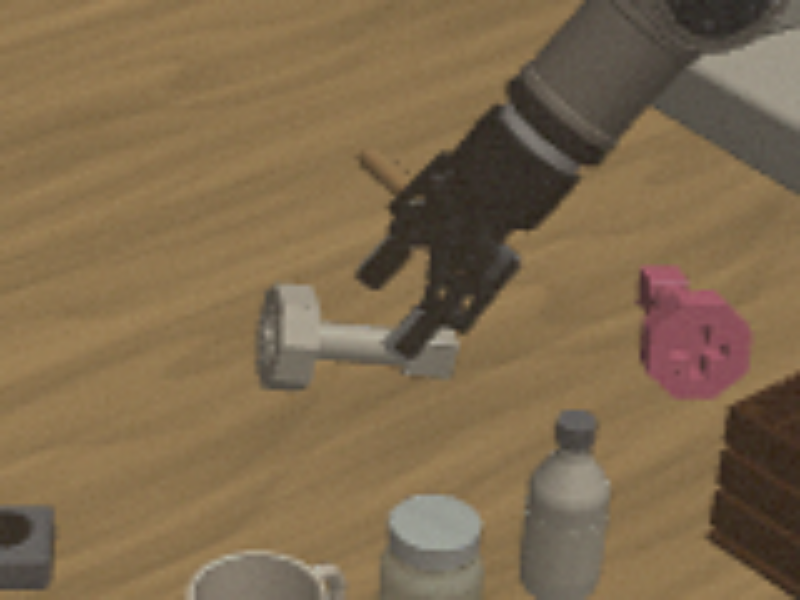

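The fingers straddle the core at about (420,330) in the crop, and nothing else is near them.

Call:
drive_tool([
  {"claw":0.0854,"dx":0.0025,"dy":-0.002,"dz":0.0125,"wx":0,"wy":0,"wz":0},
  {"claw":0.0854,"dx":0.002,"dy":-0.0015,"dz":0.0125,"wx":0,"wy":0,"wz":0},
  {"claw":0.0854,"dx":0,"dy":0,"dz":0,"wx":0,"wy":0,"wz":0},
  {"claw":0.015,"dx":0,"dy":0,"dz":0,"wx":0,"wy":0,"wz":0},
  {"claw":0.015,"dx":0,"dy":0,"dz":0,"wx":0,"wy":0,"wz":0},
  {"claw":0.015,"dx":0,"dy":0,"dz":0,"wx":0,"wy":0,"wz":0},
  {"claw":0.015,"dx":0,"dy":0,"dz":0,"wx":0,"wy":0,"wz":0},
  {"claw":0.015,"dx":0,"dy":0,"dz":0,"wx":0,"wy":0,"wz":0},
  {"claw":0.015,"dx":0,"dy":0,"dz":0,"wx":0,"wy":0,"wz":0},
], newtons=60)

```text
t: 5.65
eef_pos: [0.5363, 0.2192, 0.0355]
tool_rot: [0.168, 0.809, 0.489, -0.278]
contact_force: [-0.1, 1.3, 3.0]
gripper_width: 0.281
grasp_force: 58.7
```

Call:
drive_tool([
  {"claw":0.015,"dx":-0.0125,"dy":0,"dz":-0.016,"wx":0,"wy":0,"wz":0},
  {"claw":0.015,"dx":-0.0125,"dy":0,"dz":-0.016,"wx":0,"wy":0,"wz":0},
  {"claw":0.015,"dx":-0.0125,"dy":0,"dz":-0.016,"wx":0,"wy":0,"wz":0},
  {"claw":0.015,"dx":0,"dy":0,"dz":0,"wx":0,"wy":8,"wz":0},
  {"claw":0.015,"dx":0,"dy":0,"dz":0,"wx":0,"wy":8,"wz":0},
  {"claw":0.015,"dx":0,"dy":0,"dz":0,"wx":0,"wy":8,"wz":0},
  {"claw":0.015,"dx":0,"dy":0,"dz":0,"wx":0,"wy":8,"wz":0},
  {"claw":0.015,"dx":0,"dy":0,"dz":0,"wx":0,"wy":8,"wz":0},
  {"claw":0.015,"dx":0,"dy":0,"dz":0,"wx":0,"wy":8,"wz":0},
  {"claw":0.015,"dx":0,"dy":0,"dz":0,"wx":0,"wy":8,"wz":0},
  {"claw":0.015,"dx":0,"dy":0,"dz":0,"wx":0,"wy":8,"wz":0},
  {"claw":0.015,"dx":0,"dy":0,"dz":0,"wx":0,"wy":8,"wz":0},
  {"claw":0.015,"dx":0,"dy":0,"dz":0,"wx":0,"wy":8,"wz":0},
  {"claw":0.015,"dx":0,"dy":0,"dz":0,"wx":0,"wy":0,"wz":0},
])

```text
t: 7.4
eef_pos: [0.5354, 0.2119, 0.0862]
tool_rot: [-0.146, 0.821, 0.495, 0.245]
contact_force: [-0.1, 0.6, -1.6]
gripper_width: 0.282
grasp_force: 59.1
```

Run:
```python
from h import *
delta([.536,.219,.095],tgt(62.3,63)); o=get_obs();print(pose()[0],np.round(o["q"],2),o["contact_force"])
p,d=shot("scene",2);cv2.imwrite("pics/s2.png",cv2.resize(p[110:230,220:380,::-1],(800,600)))
```

```text
d tool mm [10.3 -2.7 -3.8] rot deg [ 0.2 29.9  0. ]
[0.53538302 0.21192356 0.08624892] [ 0.51  0.72 -0.99  2.16  0.93  0.19 -1.59] [-0.0770509   0.56783644 -1.57745792]
```

View pics/s2.png

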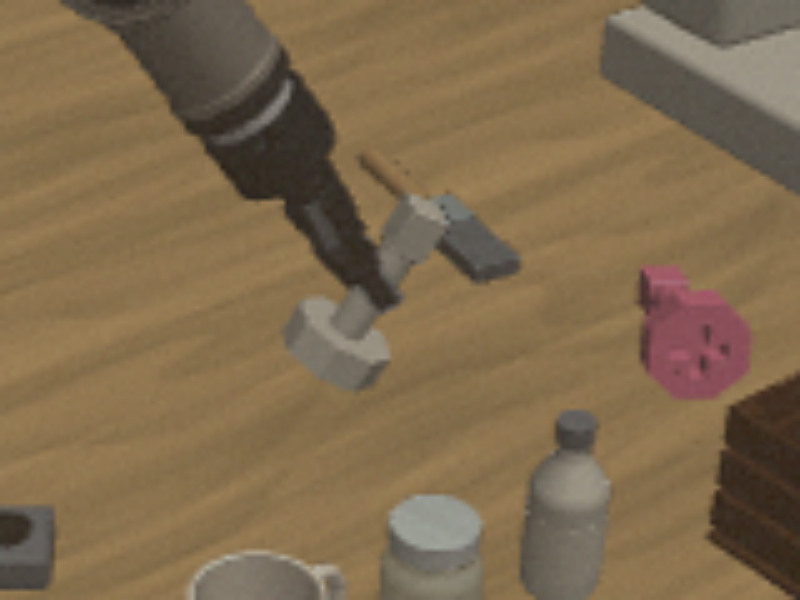

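The bobbin is held, leaning about 30° at (370,290). q6 is at its limit, so I'll move outward and turn the tool radially to finish the uprighting.

Call:
drive_tool([
  {"claw":0.015,"dx":0.018,"dy":0.023,"dz":0.01,"wx":0,"wy":0,"wz":0},
  {"claw":0.015,"dx":0.018,"dy":0.023,"dz":0.01,"wx":0,"wy":0,"wz":0},
  {"claw":0.015,"dx":0.018,"dy":0.023,"dz":0.01,"wx":0,"wy":0,"wz":0},
  {"claw":0.015,"dx":0.018,"dy":0.023,"dz":0.01,"wx":0,"wy":0,"wz":0},
  {"claw":0.015,"dx":0,"dy":0,"dz":0,"wx":-4,"wy":0,"wz":6.2},
  {"claw":0.015,"dx":0,"dy":0,"dz":0,"wx":-4,"wy":0,"wz":6.2},
  {"claw":0.015,"dx":0,"dy":0,"dz":0,"wx":-4,"wy":0,"wz":6.2},
  {"claw":0.015,"dx":0,"dy":0,"dz":0,"wx":-4,"wy":0,"wz":6.2},
  {"claw":0.015,"dx":0,"dy":0,"dz":0,"wx":-4,"wy":0,"wz":6.2},
  {"claw":0.015,"dx":0,"dy":0,"dz":0,"wx":0,"wy":7.5,"wz":0},
  {"claw":0.015,"dx":0,"dy":0,"dz":0,"wx":0,"wy":7.5,"wz":0},
  {"claw":0.015,"dx":0,"dy":0,"dz":0,"wx":0,"wy":7.5,"wz":0},
  {"claw":0.015,"dx":0,"dy":0,"dz":0,"wx":0,"wy":7.5,"wz":0},
  {"claw":0.015,"dx":0,"dy":0,"dz":0,"wx":0,"wy":0,"wz":0},
])

```text
t: 9.2
eef_pos: [0.6355, 0.2436, 0.0513]
tool_rot: [-0.125, 0.859, 0.285, 0.407]
contact_force: [1.7, -11.4, 29.0]
gripper_width: 0.282
grasp_force: 123.8
```

Run:
```python
from h import *
delta([.655,.24,.095],tgt(25,63)); o=get_obs();print(pose()[0],np.round(o["q"],2),o["contact_force"])
p,r=pose();print(r.apply([0,0,1]))
p,d=shot("scene",3);cv2.imwrite("pics/s3.png",cv2.resize(p[110:230,220:380,::-1],(800,600)))
```

```text
d tool mm [ 42.2  15.2 -17.1] rot deg [-8.9 12.4  7. ]
[0.63546427 0.24355551 0.05132181] [ 0.62  1.33 -1.36  2.16  2.4   0.85 -2.91] [  1.74838745 -11.35710888  28.98886522]
[ 0.6284733   0.44681615 -0.63669195]
```

View pics/s3.png

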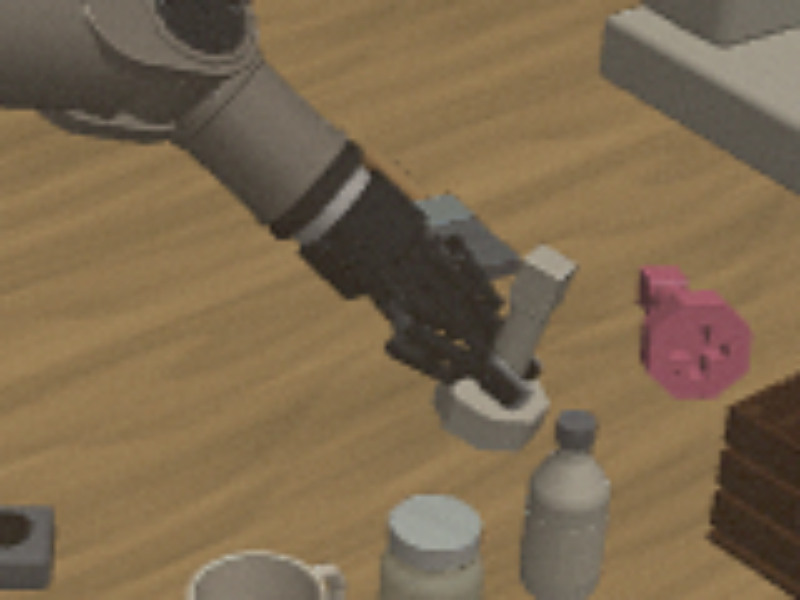

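The foot met the table and the bobbin now leans only slightly at about (510,350). I'll lift off gently and measure the lean.

Run:
```python
from h import *
p,r=pose();print("up in tool",r.inv().apply([0,0,1]),"x",r.apply([1,0,0]),"y",r.apply([0,1,0]))
f=np.load("scene3.npz");P,d=f["p"],f["d"]
hsv=cv2.cvtColor(P,cv2.COLOR_RGB2HSV)
x0=220;y0=110
def box(u0,v0,u1,v1):
    m=np.zeros(d.shape,bool);m[y0+v0//5:y0+v1//5,x0+u0//5:x0+u1//5]=1
    return m&(hsv[...,1]<70)&(hsv[...,2]>110)
H=cloud("scene",d,box(500,240,590,300));print("head",len(H),np.median(H,0),H.max(0),H.min(0))
C=cloud("scene",d,box(500,300,560,365));print("core",len(C),np.median(C,0))
F=cloud("scene",d,box(430,360,560,460));print("foot",len(F),np.median(F,0),F.max(0),F.min(0))
A=np.vstack([H,C]);e=np.linalg.svd(A-A.mean(0))[2][0] if len(A)<3000 else 0;print("axis",e)
```

```text
up in tool [ 0.76917559  0.01866481 -0.63876486] x [0.50654429 0.38959184 0.76917559] y [ 0.59158607 -0.80602577  0.01866481]
head 43 [0.65708176 0.25760189 0.13280734] [0.67089152 0.42696354 0.13809315] [4.80688545e-01 2.44706612e-01 2.04509695e-05]
core 4 [0.6608966  0.24089423 0.09624964]
foot 103 [0.65465793 0.22939007 0.03270487] [0.6791455  0.27256008 0.06479352] [ 0.62457095  0.19953926 -0.00086001]
axis [ 0.6364887  -0.60810977  0.47443085]
```

Call:
drive_tool([
  {"claw":0.015,"dx":0.004,"dy":0,"dz":-0.003,"wx":0,"wy":0,"wz":0},
  {"claw":0.015,"dx":0.004,"dy":0,"dz":-0.003,"wx":0,"wy":0,"wz":0},
  {"claw":0.015,"dx":0,"dy":0,"dz":0,"wx":0,"wy":0,"wz":0},
])

```text
t: 9.62
eef_pos: [0.629, 0.2442, 0.0537]
tool_rot: [-0.125, 0.861, 0.289, 0.399]
contact_force: [-0.1, 0.8, -1.1]
gripper_width: 0.282
grasp_force: 114.3
```

Run:
```python
from h import *
o=get_obs();p,r=pose();print(p,np.round(o["q"],2),o["contact_force"],"z",r.apply([0,0,1]),"y",r.apply([0,1,0]))
for k in("scene","top"):
    P,d=shot(k,4)
    hsv=cv2.cvtColor(P,cv2.COLOR_RGB2HSV);C=cloud(k,d,(hsv[...,1]<70)&(hsv[...,2]>100))
    C=C[(abs(C[:,0]-.655)<.07)&(abs(C[:,1]-.245)<.05)&(C[:,2]>.003)]
    for a in np.arange(0,.15,.015):
        q=C[(C[:,2]>a)&(C[:,2]<=a+.015)]
        if len(q)>2:print(k,round(a,3),len(q),np.round(q.mean(0),3),np.round(np.ptp(q,axis=0),3))
```

```text
[0.62901952 0.24422142 0.05367221] [ 0.61  1.3  -1.35  2.16  2.36  0.83 -2.92] [-0.08007911  0.76022387 -1.06636794] z [ 0.6148412   0.44512518 -0.65102525] y [ 0.59723146 -0.80191439  0.01574474]
scene 0.0 20 [0.652 0.222 0.01 ] [0.029 0.034 0.011]
scene 0.015 79 [0.649 0.229 0.023] [0.039 0.071 0.015]
scene 0.03 79 [0.639 0.221 0.036] [0.048 0.056 0.014]
scene 0.045 10 [0.649 0.242 0.054] [0.023 0.076 0.013]
scene 0.06 21 [0.644 0.239 0.067] [0.015 0.021 0.014]
scene 0.075 25 [0.648 0.244 0.081] [0.016 0.022 0.015]
scene 0.09 16 [0.653 0.244 0.097] [0.018 0.011 0.013]
scene 0.105 32 [0.652 0.244 0.113] [0.025 0.013 0.013]
scene 0.12 57 [0.656 0.254 0.13 ] [0.028 0.038 0.013]
scene 0.135 16 [0.649 0.253 0.137] [0.033 0.02  0.005]
top 0.015 8 [0.649 0.246 0.028] [0.046 0.052 0.003]
top 0.03 49 [0.627 0.238 0.037] [0.051 0.069 0.014]
top 0.045 30 [0.64  0.247 0.053] [0.048 0.047 0.014]
top 0.06 25 [0.633 0.234 0.067] [0.028 0.056 0.014]
top 0.075 4 [0.643 0.22  0.078] [0.009 0.032 0.006]
top 0.09 7 [0.609 0.228 0.095] [0.045 0.021 0.01 ]
top 0.105 4 [0.633 0.252 0.11 ] [0.02  0.019 0.003]
top 0.12 63 [0.655 0.263 0.132] [0.035 0.028 0.01 ]
top 0.135 84 [0.644 0.257 0.137] [0.025 0.026 0.008]
```

Call:
drive_tool([
  {"claw":0.015,"dx":0,"dy":0,"dz":0,"wx":0,"wy":0,"wz":0},
  {"claw":0.015,"dx":-0.0023,"dy":0,"dz":0.002,"wx":0,"wy":0,"wz":0},
  {"claw":0.015,"dx":-0.0023,"dy":0,"dz":0.002,"wx":0,"wy":0,"wz":0},
  {"claw":0.015,"dx":0,"dy":0,"dz":0,"wx":0,"wy":0,"wz":0},
], newtons=20)

```text
t: 10.22
eef_pos: [0.6304, 0.2459, 0.0531]
tool_rot: [-0.127, 0.859, 0.289, 0.404]
contact_force: [-6.7, -6.9, 19.3]
gripper_width: 0.285
grasp_force: 79.0
```

Run:
```python
from h import *
o=get_obs();p,r=pose();print(p,np.round(o["q"],2),o["contact_force"],"z",r.apply([0,0,1]))
P,d=shot("top",5)
hsv=cv2.cvtColor(P,cv2.COLOR_RGB2HSV);C=cloud("top",d,(hsv[...,1]<70)&(hsv[...,2]>100))
C=C[(abs(C[:,0]-.655)<.07)&(abs(C[:,1]-.245)<.05)&(C[:,2]>.12)]
m=C.mean(0);n=np.linalg.svd(C-m)[2][2];print(len(C),m,"top normal",n,"extent",np.ptp(C,axis=0))
```

```text
[0.63041954 0.24589798 0.05314458] [ 0.62  1.31 -1.35  2.16  2.38  0.84 -2.92] [-6.69561738 -6.85815734 19.31871456] z [ 0.62038508  0.45109481 -0.64158851]
146 [0.65014733 0.26175269 0.13424397] top normal [0.16100183 0.21931786 0.96227755] extent [0.0367527  0.03198683 0.01951198]
```

Call:
drive_tool([
  {"claw":0.015,"dx":0.003,"dy":0,"dz":-0.003,"wx":0,"wy":2.5,"wz":0},
  {"claw":0.015,"dx":0,"dy":0,"dz":0,"wx":0,"wy":2.5,"wz":0},
  {"claw":0.015,"dx":0,"dy":0,"dz":0,"wx":0,"wy":2.5,"wz":0},
  {"claw":0.015,"dx":0,"dy":0,"dz":0,"wx":0,"wy":0,"wz":0},
])

```text
t: 10.78
eef_pos: [0.6289, 0.2435, 0.0511]
tool_rot: [-0.145, 0.834, 0.278, 0.454]
contact_force: [0.2, -0.2, -2.2]
gripper_width: 0.282
grasp_force: 76.7
```

```bash
cat > look.py <<'E'
from h import *
o=get_obs();p,r=pose();print(p,np.round(o["q"],2),o["contact_force"],"z",r.apply([0,0,1]))
P,d=shot("top",5)
hsv=cv2.cvtColor(P,cv2.COLOR_RGB2HSV);C=cloud("top",d,(hsv[...,1]<70)&(hsv[...,2]>100))
C=C[(abs(C[:,0]-.655)<.07)&(abs(C[:,1]-.245)<.05)&(C[:,2]>.12)]
m=np.median(C,0);n=np.linalg.svd(C-C.mean(0))[2][2];print(len(C),m,"top normal",n,"extent",np.ptp(C,axis=0))
E
python3 look.py
```

```text
[0.62888123 0.24351724 0.05111265] [ 0.67  1.45 -1.38  2.2   2.59  0.88 -2.93] [ 0.21256668 -0.15549067 -2.23135814] z [ 0.67731629  0.49418381 -0.545     ]
154 [0.64148912 0.25265391 0.13494686] top normal [0.09774223 0.13597333 0.98587916] extent [0.03457816 0.0332027  0.01666789]
```

Call:
drive_tool([
  {"claw":0.015,"dx":-0.0015,"dy":0,"dz":0.001,"wx":0,"wy":2,"wz":0},
  {"claw":0.06,"dx":0,"dy":0,"dz":0,"wx":0,"wy":0,"wz":0},
  {"claw":0.06,"dx":0,"dy":0,"dz":0,"wx":0,"wy":0,"wz":0},
  {"claw":0.06,"dx":0,"dy":0,"dz":0,"wx":0,"wy":0,"wz":0},
  {"claw":0.06,"dx":0,"dy":0,"dz":0,"wx":0,"wy":0,"wz":0},
  {"claw":0.06,"dx":0,"dy":0,"dz":0,"wx":0,"wy":0,"wz":0},
])

```text
t: 11.58
eef_pos: [0.6295, 0.2439, 0.051]
tool_rot: [-0.149, 0.825, 0.276, 0.47]
contact_force: [-0.3, 0.5, -0.0]
gripper_width: 0.707
grasp_force: 0.0
```

```bash
python3 look.py
```

```text
[0.6295313  0.24390733 0.05096225] [ 0.69  1.49 -1.38  2.21  2.65  0.89 -2.93] [-0.33363712  0.45165252 -0.01110084] z [ 0.69316291  0.50566819 -0.51363884]
163 [0.62689376 0.23962605 0.12998546] top normal [ 0.06500315 -0.02368036 -0.99760405] extent [0.03298639 0.03206816 0.01199899]
```

Call:
drive_tool([
  {"claw":0.0854,"dx":0,"dy":0,"dz":-0.03,"wx":0,"wy":0,"wz":0},
  {"claw":0.0854,"dx":0,"dy":0,"dz":-0.03,"wx":0,"wy":0,"wz":0},
  {"claw":0.0854,"dx":0,"dy":0,"dz":-0.03,"wx":0,"wy":0,"wz":0},
  {"claw":0.0854,"dx":0,"dy":0,"dz":-0.03,"wx":0,"wy":0,"wz":0},
  {"claw":0.0854,"dx":0,"dy":0,"dz":-0.03,"wx":0,"wy":0,"wz":0},
  {"claw":0.0854,"dx":0.032,"dy":0,"dz":-0.019,"wx":0,"wy":0,"wz":0},
  {"claw":0.0854,"dx":0.032,"dy":0,"dz":-0.019,"wx":0,"wy":0,"wz":0},
  {"claw":0.0854,"dx":0.032,"dy":0,"dz":-0.019,"wx":0,"wy":0,"wz":0},
  {"claw":0.0854,"dx":0.032,"dy":0,"dz":-0.019,"wx":0,"wy":0,"wz":0},
  {"claw":0.0854,"dx":0,"dy":0,"dz":0,"wx":0,"wy":-9,"wz":0},
  {"claw":0.0854,"dx":0,"dy":0,"dz":0,"wx":0,"wy":-9,"wz":0},
  {"claw":0.0854,"dx":0,"dy":0,"dz":0,"wx":0,"wy":-9,"wz":0},
  {"claw":0.0854,"dx":0,"dy":0,"dz":0,"wx":0,"wy":-9,"wz":0},
  {"claw":0.0854,"dx":0,"dy":0,"dz":0,"wx":0,"wy":-9,"wz":0},
  {"claw":0.0854,"dx":0,"dy":0,"dz":0,"wx":0,"wy":-9,"wz":0},
])

```text
t: 13.5
eef_pos: [0.5238, 0.0983, 0.1036]
tool_rot: [-0.03, 0.913, 0.361, 0.186]
contact_force: [1.1, -1.3, 0.5]
gripper_width: 1.001
grasp_force: 0.0
```

Run:
```python
from h import *
o=get_obs();p,r=pose();print(p,np.round(o["q"],2),o["contact_force"],"x",r.apply([1,0,0]),"z",r.apply([0,0,1]))
for k in("top","scene"):
    P,d=shot(k,6);hsv=cv2.cvtColor(P,cv2.COLOR_RGB2HSV);M=(hsv[...,1]<70)&(hsv[...,2]>100)
    w=calibration(k);K,R,t=map(np.array,(w["intrinsics"],w["R"],w["t"]))
    q=K@(R@np.array([.627,.24,.13])+t);u,v=(q[:2]/q[2]).astype(int);print(k,u,v)
    v_,u_=np.mgrid[:384,:512];ok=(np.hypot(v_-v,u_-u)<40)&M&(d>0)
    C=cloud(k,d,ok);s=(C[:,2]>.122)&(C[:,2]<.14);C=C[s];print(len(C),"median",np.median(C,0),"mean",C.mean(0))
    if k=="top":
        vv,uu=np.nonzero(ok);px=np.c_[uu,vv][s];W=ray(k,px,.13)[:,:2].astype(np.float32)*1000
        b=cv2.minAreaRect(W);print("rect",b)
        cv2.imwrite("pics/t6.png",cv2.resize(P[v-37:v+38,u-50:u+50,::-1],(800,600)))
```

```text
[0.52382418 0.098297   0.10359142] [ 0.58  0.55 -0.99  2.21  1.06  0.4  -2.02] [ 1.06571739 -1.25048284  0.50670606] x [0.67001975 0.64810285 0.36198926] z [ 0.31838713  0.18961663 -0.92880309]
top 164 171
161 median [0.6267358  0.23947157 0.13016823] mean [0.62706237 0.23939023 0.13001973]
rect ((627.1004638671875, 239.15341186523438), (28.981964111328125, 28.597103118896484), 21.780025482177734)
scene 318 160
53 median [0.6321158  0.23656527 0.12861355] mean [0.63314968 0.23762528 0.12822164]
```

View pics/t6.png

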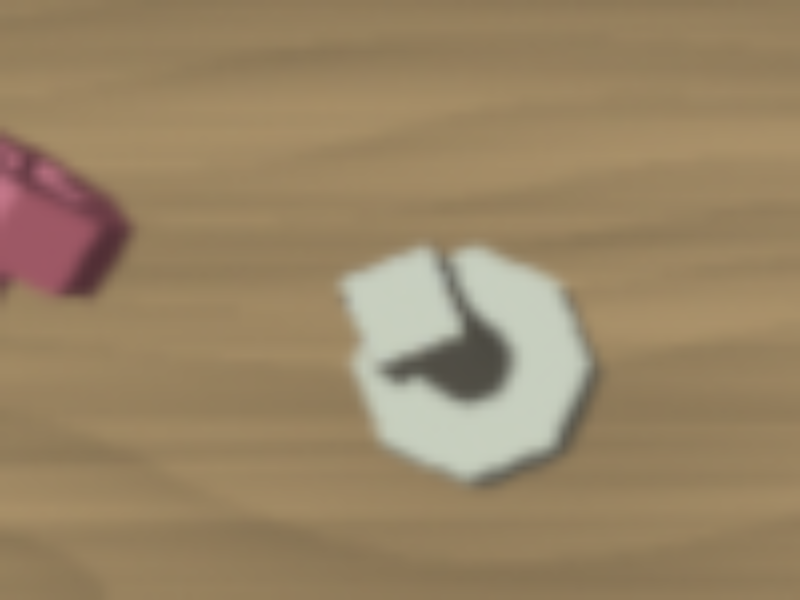

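The bobbin stands upright: head top at (400,300) in the crop, z = 0.130, yaw about 22°. Next I raise the tool and point it down.

Call:
drive_tool([
  {"claw":0.0854,"dx":0.016,"dy":0,"dz":-0.042,"wx":0,"wy":0,"wz":0},
  {"claw":0.0854,"dx":0.016,"dy":0,"dz":-0.042,"wx":0,"wy":0,"wz":0},
  {"claw":0.0854,"dx":0.016,"dy":0,"dz":-0.042,"wx":0,"wy":0,"wz":0},
  {"claw":0.0854,"dx":0.016,"dy":0,"dz":-0.042,"wx":0,"wy":0,"wz":0},
  {"claw":0.0854,"dx":0,"dy":0,"dz":0,"wx":0,"wy":0,"wz":0},
])

```text
t: 14.22
eef_pos: [0.5157, 0.1071, 0.2856]
tool_rot: [-0.028, 0.913, 0.36, 0.192]
contact_force: [-0.4, -0.7, -0.3]
gripper_width: 1.0
grasp_force: 0.0
```

Run:
```python
from h import *
o=get_obs();print(pose()[0],np.round(o["q"],2));delta([.627,.239,.235],tgt(21.8,0))
p,r=pose();R=tgt(21.8,0);print("d in target axes",R.inv().apply(np.array([.627,.239,.235])-p))
```

```text
[0.51570582 0.10711359 0.28556455] [ 0.99  0.29 -1.4   2.06  0.36  0.67 -1.42]
d tool mm [140.8 -27.8 108.4] rot deg [  1.1 -22.4  20.9]
d in target axes [ 0.15231344 -0.08112359  0.05056455]
```

Call:
drive_tool([
  {"claw":0.0854,"dx":0,"dy":0,"dz":0,"wx":0.3,"wy":-5.6,"wz":5.2},
  {"claw":0.0854,"dx":0,"dy":0,"dz":0,"wx":0.3,"wy":-5.6,"wz":5.2},
  {"claw":0.0854,"dx":0,"dy":0,"dz":0,"wx":0.3,"wy":-5.6,"wz":5.2},
  {"claw":0.0854,"dx":0,"dy":0,"dz":0,"wx":0.3,"wy":-5.6,"wz":5.2},
  {"claw":0.0854,"dx":0.038,"dy":-0.02,"dz":0,"wx":0,"wy":0,"wz":0},
  {"claw":0.0854,"dx":0.038,"dy":-0.02,"dz":0,"wx":0,"wy":0,"wz":0},
  {"claw":0.0854,"dx":0.038,"dy":-0.02,"dz":0,"wx":0,"wy":0,"wz":0},
  {"claw":0.0854,"dx":0.038,"dy":-0.02,"dz":0,"wx":0,"wy":0,"wz":0},
  {"claw":0.0854,"dx":0,"dy":0,"dz":0,"wx":0,"wy":0,"wz":0},
])

```text
t: 15.35
eef_pos: [0.6255, 0.2407, 0.2794]
tool_rot: [-0.002, 0.981, 0.192, -0.003]
contact_force: [0.2, -0.2, 0.6]
gripper_width: 1.005
grasp_force: 0.0
```

Run:
```python
from h import *
o=get_obs();print(pose()[0],np.round(o["q"],2));delta([.627,.239,.115],tgt(21.8,0))
```

```text
[0.62552449 0.24068738 0.2794172 ] [ 0.17  0.64 -0.99  1.49  0.53  1.31 -2.05]
d tool mm [  1.7   3.1 164.4] rot deg [-0.3  0.3  0.3]
```

Call:
drive_tool([
  {"claw":0.0854,"dx":0.002,"dy":0.003,"dz":0.04,"wx":0,"wy":0,"wz":0},
  {"claw":0.0854,"dx":0,"dy":0,"dz":0.04,"wx":0,"wy":0,"wz":0},
  {"claw":0.0854,"dx":0,"dy":0,"dz":0.03,"wx":0,"wy":0,"wz":0},
  {"claw":0.0854,"dx":0,"dy":0,"dz":0.03,"wx":0,"wy":0,"wz":0},
  {"claw":0.0854,"dx":0,"dy":0,"dz":0.019,"wx":0,"wy":0,"wz":0},
  {"claw":0.0854,"dx":0,"dy":0,"dz":0,"wx":0,"wy":0,"wz":0},
  {"claw":0.02,"dx":0,"dy":0,"dz":0,"wx":0,"wy":0,"wz":0},
  {"claw":0.02,"dx":0,"dy":0,"dz":0,"wx":0,"wy":0,"wz":0},
  {"claw":0.02,"dx":0,"dy":0,"dz":0,"wx":0,"wy":0,"wz":0},
  {"claw":0.02,"dx":0,"dy":0,"dz":0,"wx":0,"wy":0,"wz":0},
  {"claw":0.02,"dx":0,"dy":0,"dz":0,"wx":0,"wy":0,"wz":0},
  {"claw":0.02,"dx":0,"dy":0,"dz":0,"wx":0,"wy":0,"wz":0},
], newtons=20)

```text
t: 16.85
eef_pos: [0.6263, 0.2387, 0.1246]
tool_rot: [-0.004, 0.981, 0.192, -0.003]
contact_force: [0.0, 0.1, 6.0]
gripper_width: 0.325
grasp_force: 25.7
```

Call:
drive_tool([
  {"claw":0.065,"dx":0,"dy":0,"dz":0,"wx":0,"wy":0,"wz":0},
  {"claw":0.065,"dx":0,"dy":0,"dz":0,"wx":0,"wy":0,"wz":0},
  {"claw":0.065,"dx":0,"dy":0,"dz":0,"wx":0,"wy":0,"wz":0},
  {"claw":0.065,"dx":0,"dy":0,"dz":0,"wx":0,"wy":0,"wz":-9},
  {"claw":0.065,"dx":0,"dy":0,"dz":0,"wx":0,"wy":0,"wz":-9},
  {"claw":0.065,"dx":0,"dy":0,"dz":0,"wx":0,"wy":0,"wz":-9},
  {"claw":0.065,"dx":0,"dy":0,"dz":0,"wx":0,"wy":0,"wz":-9},
  {"claw":0.065,"dx":0,"dy":0,"dz":0,"wx":0,"wy":0,"wz":-9},
  {"claw":0.065,"dx":0,"dy":0,"dz":0,"wx":0,"wy":0,"wz":-9},
  {"claw":0.065,"dx":0,"dy":0,"dz":0,"wx":0,"wy":0,"wz":-9},
  {"claw":0.065,"dx":0,"dy":0,"dz":0,"wx":0,"wy":0,"wz":-9},
  {"claw":0.065,"dx":0,"dy":0,"dz":0,"wx":0,"wy":0,"wz":-9},
  {"claw":0.065,"dx":0,"dy":0,"dz":0,"wx":0,"wy":0,"wz":-9},
  {"claw":0.065,"dx":0,"dy":0,"dz":0,"wx":0,"wy":0,"wz":0},
])

```text
t: 18.6
eef_pos: [0.6259, 0.238, 0.1233]
tool_rot: [-0.006, 0.559, 0.829, -0.0]
contact_force: [0.7, 1.2, 0.2]
gripper_width: 0.76
grasp_force: 0.0
```

Run:
```python
from h import *
o=get_obs();print(pose()[0],np.round(o["q"],2));delta([.6263,.2387,.1206],tgt(111.8,0))
```

```text
[0.62588091 0.23803993 0.12327733] [ 0.27  0.94 -1.18  1.62  0.9   1.23 -0.71]
d tool mm [0.4 0.7 2.7] rot deg [-0.4 -0.6  0.2]
```

Call:
drive_tool([
  {"claw":0.065,"dx":0.0005,"dy":0.0005,"dz":0.002,"wx":-0.4,"wy":-0.6,"wz":0.2},
  {"claw":0.065,"dx":0,"dy":0,"dz":0,"wx":0,"wy":0,"wz":0},
  {"claw":0.02,"dx":0,"dy":0,"dz":0,"wx":0,"wy":0,"wz":0},
  {"claw":0.02,"dx":0,"dy":0,"dz":0,"wx":0,"wy":0,"wz":0},
  {"claw":0.02,"dx":0,"dy":0,"dz":0,"wx":0,"wy":0,"wz":0},
  {"claw":0.02,"dx":0,"dy":0,"dz":0,"wx":0,"wy":0,"wz":0},
  {"claw":0.02,"dx":0,"dy":0,"dz":0,"wx":0,"wy":0,"wz":0},
], newtons=60)

```text
t: 19.48
eef_pos: [0.6263, 0.239, 0.1219]
tool_rot: [0.001, 0.56, 0.829, 0.0]
contact_force: [-0.7, 0.1, 1.3]
gripper_width: 0.322
grasp_force: 60.7
```

Run:
```python
from h import *
o=get_obs();print(pose()[0],np.round(o["q"],2));delta([.6263,.2387,.1206],tgt(111.8,0))
D=[.5085,-.260,0]
p,r=pose()
for w in ([p[0],p[1],.28],[.53,0,.28],[.5085,-.26,.28]): delta(w,tgt(110.4,0))
```

```text
[0.62627872 0.23895244 0.12188253] [ 0.26  0.94 -1.18  1.62  0.91  1.22 -0.73]
d tool mm [-0.2 -0.1  1.3] rot deg [0.1 0.1 0.1]
d tool mm [  -0.2    0.2 -158.1] rot deg [0.1 0.1 1.5]
d tool mm [-185.9 -178.4 -158.1] rot deg [0.1 0.1 1.5]
d tool mm [-419.  -295.5 -157.9] rot deg [0.1 0.1 1.5]
```

Call:
drive_tool([
  {"claw":0.02,"dx":0,"dy":0,"dz":-0.03,"wx":0,"wy":0,"wz":0},
  {"claw":0.02,"dx":0,"dy":0,"dz":-0.045,"wx":0,"wy":0,"wz":0},
  {"claw":0.02,"dx":0,"dy":0,"dz":-0.045,"wx":0,"wy":0,"wz":0},
  {"claw":0.02,"dx":0,"dy":0,"dz":-0.04,"wx":0,"wy":0,"wz":0},
  {"claw":0.02,"dx":-0.031,"dy":-0.03,"dz":0,"wx":0,"wy":0,"wz":0},
  {"claw":0.02,"dx":-0.031,"dy":-0.03,"dz":0,"wx":0,"wy":0,"wz":0},
  {"claw":0.02,"dx":-0.031,"dy":-0.03,"dz":0,"wx":0,"wy":0,"wz":0},
  {"claw":0.02,"dx":-0.031,"dy":-0.03,"dz":0,"wx":0,"wy":0,"wz":0},
  {"claw":0.02,"dx":-0.031,"dy":-0.03,"dz":0,"wx":0,"wy":0,"wz":0},
  {"claw":0.02,"dx":-0.031,"dy":-0.03,"dz":0,"wx":0,"wy":0,"wz":0},
  {"claw":0.02,"dx":-0.038,"dy":-0.0195,"dz":0,"wx":0,"wy":0,"wz":0},
  {"claw":0.02,"dx":-0.038,"dy":-0.0195,"dz":0,"wx":0,"wy":0,"wz":0},
  {"claw":0.02,"dx":-0.038,"dy":-0.0195,"dz":0,"wx":0,"wy":0,"wz":0},
  {"claw":0.02,"dx":-0.038,"dy":-0.0195,"dz":0,"wx":0,"wy":0,"wz":0},
  {"claw":0.02,"dx":-0.038,"dy":-0.0195,"dz":0,"wx":0,"wy":0,"wz":0},
  {"claw":0.02,"dx":-0.038,"dy":-0.0195,"dz":0,"wx":0,"wy":0,"wz":0},
  {"claw":0.02,"dx":0,"dy":0,"dz":0,"wx":0,"wy":0,"wz":0},
])

```text
t: 21.6
eef_pos: [0.5045, -0.2598, 0.2829]
tool_rot: [0.001, 0.562, 0.827, -0.0]
contact_force: [0.7, 0.9, -1.8]
gripper_width: 0.316
grasp_force: 60.7
```

Run:
```python
from h import *
o=get_obs();print(pose()[0],np.round(o["q"],2));delta([.5085,-.26,.222],tgt(110.4,0))
f=np.load("scene0.npz");P0=f["p"];P,d=shot("scene",7)
b=np.vstack([P0[185:270,110:230],P[185-60:270,110:230]])[...,::-1]
cv2.imwrite("pics/s7.png",np.hstack([cv2.resize(P0[195:265,115:205,::-1],(400,311),interpolation=2),cv2.resize(P[125:265,115:205,::-1],(385,599),interpolation=2)[-311:]]))
# plate and dog in scene0
hsv=cv2.cvtColor(P0,cv2.COLOR_RGB2HSV);dk=near(hsv[...,2]<110,160,217,22)
n,l,s,ce=cv2.connectedComponentsWithStats(dk.astype(np.uint8));i=1+s[1:,4].argmax();print("dark",s[i],ce[i])
cr=near(hsv[...,2]>130,159,211,8);n,l,s,ce=cv2.connectedComponentsWithStats(cr.astype(np.uint8))
for j in range(1,n):print("bright",s[j],ce[j],ray("scene",ce[j],.090))
C=cloud("top",np.load("top0.npz")["d"],near(cv2.cvtColor(np.load("top0.npz")["p"],cv2.COLOR_RGB2HSV)[...,2]>130,381,224,12));print(np.median(C,0),len(C))
```

```text
[ 0.50450766 -0.25975496  0.28288827] [ 1.3   0.63 -1.35  1.73  0.64  1.31  0.19]
d tool mm [-1.6  3.6 60.9] rot deg [0.  0.1 1.2]
dark [144 206  33  24 557] [160.0448833  218.32315978]
bright [151 203  16   6  53] [157.69811321 204.37735849] [[ 0.48837167 -0.25503038  0.09      ]]
bright [155 207   9   6  27] [159.11111111 209.44444444] [[ 0.51313119 -0.26192596  0.09      ]]
[ 0.50892261 -0.26093863  0.09015256] 76
```

View pics/s7.png

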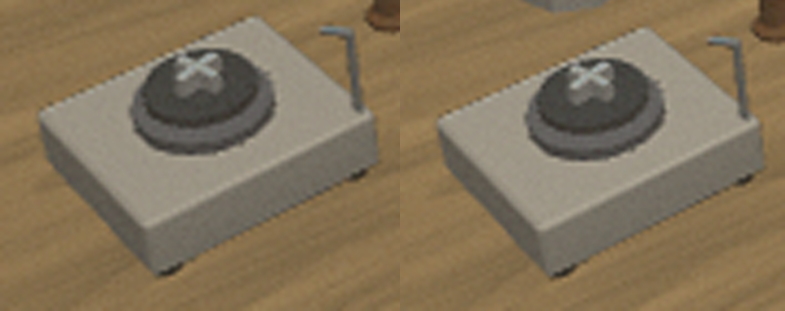

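The scene view shows the dog clear under the held bobbin, which hangs centred above the plate. I'll correct the offset and descend.

Call:
drive_tool([
  {"claw":0.02,"dx":-0.0015,"dy":0.0028,"dz":0.02,"wx":0,"wy":0,"wz":1.2},
  {"claw":0.02,"dx":0,"dy":0,"dz":0.02,"wx":0,"wy":0,"wz":0},
  {"claw":0.02,"dx":0,"dy":0,"dz":0.02,"wx":0,"wy":0,"wz":0},
  {"claw":0.02,"dx":0,"dy":0,"dz":0,"wx":0,"wy":0,"wz":0},
  {"claw":0.02,"dx":0,"dy":0,"dz":0,"wx":0,"wy":0,"wz":0},
])

```text
t: 22.28
eef_pos: [0.5087, -0.256, 0.2222]
tool_rot: [0.001, 0.568, 0.823, 0.0]
contact_force: [-0.2, 0.4, -1.7]
gripper_width: 0.317
grasp_force: 60.8
```

Run:
```python
from h import *
o=get_obs();print(pose()[0],np.round(o["q"],2),o["contact_force"]);delta([.5077,-.2602,.212],tgt(110.4,0))
P,d=shot("scene",8);hsv=cv2.cvtColor(P,cv2.COLOR_RGB2HSV)
cv2.imwrite("pics/s8.png",cv2.resize(P[130:250,95:255,::-1],(800,600),interpolation=2))
```

```text
[ 0.50870605 -0.25599906  0.22221619] [ 1.25  0.69 -1.29  1.79  0.71  1.22  0.12] [-0.20881256  0.44996442 -1.68548874]
d tool mm [-3.6 -2.4 10.2] rot deg [0.1 0.1 0.4]
```

View pics/s8.png

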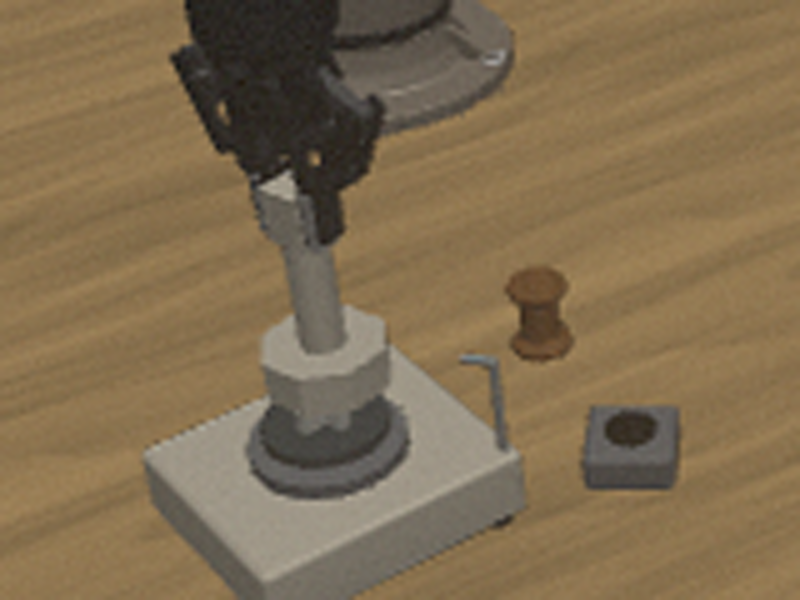

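The held bobbin is upright a few millimetres above the dog, roughly centred over the plate at (328,450). I'll correct the remaining offset and recheck.

Call:
drive_tool([
  {"claw":0.02,"dx":-0.0036,"dy":-0.0024,"dz":0,"wx":0,"wy":0,"wz":0.4},
  {"claw":0.02,"dx":0,"dy":0,"dz":0,"wx":0,"wy":0,"wz":0},
  {"claw":0.02,"dx":0,"dy":0,"dz":0,"wx":0,"wy":0,"wz":0},
])

```text
t: 22.7
eef_pos: [0.5074, -0.2607, 0.2222]
tool_rot: [0.001, 0.571, 0.821, -0.0]
contact_force: [0.3, 0.9, -1.8]
gripper_width: 0.317
grasp_force: 60.8
```

Run:
```python
from h import *
o=get_obs();print(pose()[0],o["contact_force"]);delta([.5077,-.2602,.212],tgt(110.4,0))
P,d=shot("scene",9);hsv=cv2.cvtColor(P,cv2.COLOR_RGB2HSV)
M=(hsv[...,1]<80)&(hsv[...,2]>100)
C=cloud("scene",d,M);C=C[(np.hypot(C[:,0]-.508,C[:,1]+.26)<.06)&(C[:,2]>.095)]
p=pose()[0]
for a in np.arange(.1,.235,.015):
    q=C[(C[:,2]>a)&(C[:,2]<=a+.015)]
    if len(q)>2:print(round(a,3),len(q),np.round((q.mean(0)-p)*1e3,1)[:2])
```

```text
[ 0.50742896 -0.26069687  0.222239  ] [ 0.33486769  0.86870527 -1.76563836]
d tool mm [ 0.4  0.4 10.2] rot deg [ 0.1  0.1 -0.1]
0.1 90 [30.8 -6.1]
0.115 277 [14.4 -1.7]
0.13 36 [12.5 -0.5]
0.145 40 [13.1 -1.9]
0.16 36 [12.5 -1.5]
0.175 38 [12.7 -1.8]
0.19 16 [10.5 -8.2]
0.205 16 [  7.7 -11.2]
0.22 32 [ 2.4 -7.9]
```

Call:
drive_tool([
  {"claw":0.02,"dx":0.0004,"dy":0.0004,"dz":0.004,"wx":0,"wy":0,"wz":0},
  {"claw":0.02,"dx":0,"dy":0,"dz":0.004,"wx":0,"wy":0,"wz":0},
  {"claw":0.02,"dx":0,"dy":0,"dz":0.003,"wx":0,"wy":0,"wz":0},
  {"claw":0.02,"dx":0,"dy":0,"dz":0.003,"wx":0,"wy":0,"wz":0},
  {"claw":0.02,"dx":0,"dy":0,"dz":0,"wx":0,"wy":0,"wz":0},
])

```text
t: 23.38
eef_pos: [0.5079, -0.2605, 0.2081]
tool_rot: [0.001, 0.571, 0.821, -0.0]
contact_force: [0.1, -1.8, -0.6]
gripper_width: 0.32
grasp_force: 60.9
```

Run:
```python
from h import *
o=get_obs();print(pose()[0],o["contact_force"],o["torque"]);delta([.5077,-.2602,.197],tgt(110.4,0))
```

```text
[ 0.50789567 -0.26052969  0.20806036] [ 0.10562634 -1.82919632 -0.57116031] [-0.52741236 -0.10535519 -0.02694728]
d tool mm [ 0.4 -0.1 11.1] rot deg [ 0.1  0.1 -0.1]
```

Call:
drive_tool([
  {"claw":0.02,"dx":-0.0005,"dy":0,"dz":0.003,"wx":0,"wy":0,"wz":0},
  {"claw":0.02,"dx":0,"dy":0,"dz":0.003,"wx":0,"wy":0,"wz":0},
  {"claw":0.02,"dx":0,"dy":0,"dz":0.003,"wx":0,"wy":0,"wz":0},
  {"claw":0.02,"dx":0,"dy":0,"dz":0.002,"wx":0,"wy":0,"wz":0},
  {"claw":0.02,"dx":0,"dy":0,"dz":0,"wx":0,"wy":0,"wz":0},
  {"claw":0.02,"dx":0,"dy":0,"dz":0,"wx":0,"wy":0,"wz":0},
  {"claw":0.02,"dx":0,"dy":0,"dz":0,"wx":0,"wy":0,"wz":0},
])

```text
t: 24.25
eef_pos: [0.5079, -0.2607, 0.1971]
tool_rot: [0.001, 0.571, 0.821, -0.0]
contact_force: [0.5, -2.6, 0.0]
gripper_width: 0.318
grasp_force: 60.9
```

Run:
```python
from h import *
o=get_obs();print(pose()[0],o["contact_force"],o["torque"]);delta([.5077,-.2602,.197],tgt(110.4,0))
P,d=shot("scene",10)
cv2.imwrite("pics/s10.png",cv2.resize(P[180:250,115:208,::-1],(797,600),interpolation=2))
```

```text
[ 0.50787404 -0.2606695   0.19711595] [ 0.50576201 -2.60098672  0.0164002 ] [-0.80084884 -0.19635141  0.01178167]
d tool mm [ 0.5 -0.   0.1] rot deg [ 0.   0.1 -0.1]
```

View pics/s10.png

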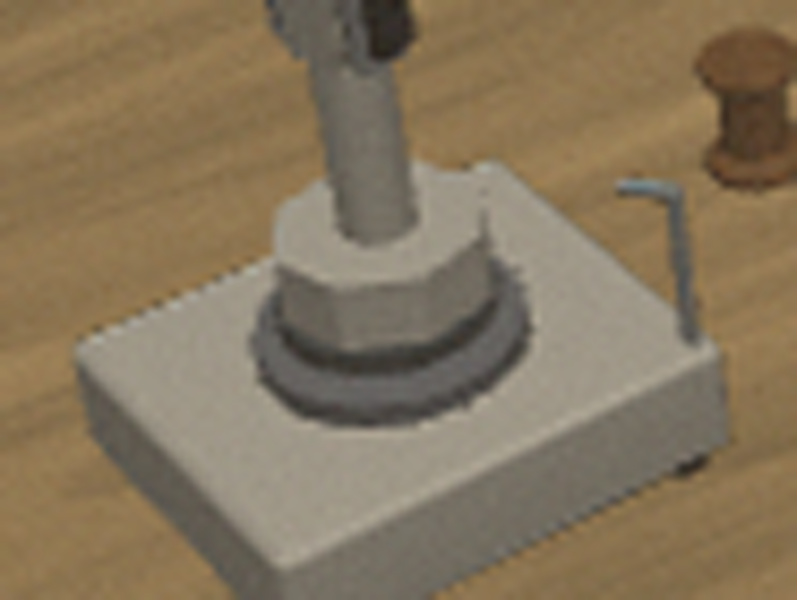

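The foot now sits on the plate (360,350) with no vertical force, so it has meshed. Now I press.

Call:
drive_tool([
  {"claw":0.02,"dx":-0.0005,"dy":0,"dz":0.002,"wx":0,"wy":0,"wz":0},
  {"claw":0.02,"dx":0,"dy":0,"dz":0,"wx":0,"wy":0,"wz":0},
  {"claw":0.02,"dx":0,"dy":0,"dz":0,"wx":0,"wy":0,"wz":0},
  {"claw":0.02,"dx":0,"dy":0,"dz":0.002,"wx":0,"wy":0,"wz":0},
  {"claw":0.02,"dx":0,"dy":0,"dz":0.002,"wx":0,"wy":0,"wz":0},
  {"claw":0.02,"dx":0,"dy":0,"dz":0.0025,"wx":0,"wy":0,"wz":0},
  {"claw":0.02,"dx":0,"dy":0,"dz":0,"wx":0,"wy":0,"wz":0},
  {"claw":0.02,"dx":0,"dy":0,"dz":0,"wx":0,"wy":0,"wz":0},
  {"claw":0.02,"dx":0,"dy":0,"dz":0,"wx":0,"wy":0,"wz":0},
])

```text
t: 25.42
eef_pos: [0.5082, -0.2609, 0.1887]
tool_rot: [0.001, 0.571, 0.821, 0.0]
contact_force: [0.1, -1.4, 4.3]
gripper_width: 0.316
grasp_force: 61.7
```

Run:
```python
from h import *
o=get_obs();print(pose()[0],o["contact_force"],o["torque"])
P,d=shot("top",11)
f=np.load("top0.npz");c0=f["d"]
for k,dd,pp in(("before",c0,f["p"]),("now",d,P)):
    h=cv2.cvtColor(pp,cv2.COLOR_RGB2HSV)
    C=cloud("top",dd,near(h[...,2]<110,381,224,24));C=C[C[:,2]<.12];r=np.hypot(C[:,0]-.508,C[:,1]+.26)
    s=(r<.037)&(C[:,2]>.06);print(k,s.sum(),np.median(C[s,2]) if s.any() else 0)
```

```text
[ 0.5081537  -0.26093086  0.1887218 ] [ 0.11508622 -1.38280476  4.28721399] [-0.46395205  0.2477225   0.00420303]
before 706 0.07471517941807637
now 131 0.07157556492473316
```

Call:
drive_tool([
  {"claw":0.02,"dx":0,"dy":0,"dz":0.0015,"wx":0,"wy":0,"wz":0},
  {"claw":0.02,"dx":0,"dy":0,"dz":0.001,"wx":0,"wy":0,"wz":0},
  {"claw":0.02,"dx":0,"dy":0,"dz":0,"wx":0,"wy":0,"wz":0},
  {"claw":0.02,"dx":0,"dy":0,"dz":0,"wx":0,"wy":0,"wz":0},
])

```text
t: 25.98
eef_pos: [0.5082, -0.2609, 0.1865]
tool_rot: [0.001, 0.571, 0.821, 0.0]
contact_force: [-0.9, -1.0, 6.3]
gripper_width: 0.319
grasp_force: 61.9
```

Run:
```python
from h import *
o=get_obs();print(pose()[0],o["contact_force"],o["torque"])
```

```text
[ 0.50824634 -0.26091266  0.18647833] [-0.92358896 -0.95043788  6.34054078] [-0.37243617  0.54521176  0.01746023]
```

```bash
python3 -c "
from station import *
print(hand_in())"
```

```text
the job is handed in; nothing more can be done
None
```

I stood the white bobbin up, meshed it on the drive and pressed it down about 9 of the 10 mm (estimated from force and tool height), then handed in with it still gripped; the hand-in gave no verdict.

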